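# Flip a failed reagent's status tag over to red

## Robot

A 7-joint arm with a two-finger parallel gripper is mounted at the origin on the work surface; the furniture and walls round the work are solid. World frame = base frame: x ahead of the robot, y to its left, z up, the work surface at z = 0. Lengths are in m, angles in degrees, forces in N, time in s.
With the tool pointing down it reaches from about 0.4 to 0.85 m from the base axis. Payload 4.5 kg.
Tool frame: the origin (TCP) lies midway between the tips of the shut fingers; the grasp point (between the pads) lies 19 mm behind it; z points along the fingers, y is the line along which they close (so a half turn about z gives the same grasp; the last joint's range is limited). The gripper opens to 88 mm and grips with 3 to 60 N. Pads are 18 mm wide; open, the fingers measure 123 mm over their backs; the gripper's body (75 mm by 187 mm) begins 45 mm behind the grasp point.
Start: joints at [65.42, 39.483, -11.15, 89.685, 9.013, 51.709, -12.324], TCP at [0.279, -0.559, 0.206] pointing down, gripper open.
Joint ranges: [-172.22, 172.22], [-26.19, 119.32], [-84.43, 86.54], [7.71, 146.69], [-57.33, 237.33], [2.42, 119.75], [-152.13, 152.13]. Speed limits (degrees/s): [147.25, 147.25, 180, 180, 180, 180, 180].

## Interface

Orientations are given as a 3x3 rotation matrix whose columns are the frame's x, y, z axes.
In Python, from bench import robot gives the robot as it stands. The module is installed in compiled form; this text tells all that it offers. Calls block until the motion is done:
- robot.move_ptp(position, orientation): joint-space move of the TCP to a pose.
- robot.servo_line(position, v=0.15, frame=None): straight line of the TCP; frame=None keeps the orientation; v is the mean speed in m/s.
- robot.movej(angles): joint-space move.
- robot.command_gripper(opening): finger opening in m; the grip force is fixed at half the most; returns when the fingers have stopped.
- robot.wait(seconds).
- robot.inverse_kinematics(position, orientation): joint angles nearest the present ones, or None.
- robot.get_image(name): name is "scene" or "top"; returns the picture (420x560x3 uint8, blue, green, red); there is no depth.
- robot.camera_model(name): a dict with "camera_matrix" (3x3 intrinsics, pixels), "k1" (the pictures are not rectified: a ray, as slopes to the right and down, at radius r is drawn at 1 + k1 r^2 times it, then the intrinsics apply), "R" (3x3) and "t" (3): a world point X has camera coordinates R X + t. Camera axes: x right, y down, z forward; pixel columns grow to the right and rows downward; lengths in m; the calibration is good to about 2 mm. A picture is of the moment at which its call begins. camera_model takes no time and is no camera call.
A pose or a line that the arm cannot do raises robot.MotionError and nothing moves.
- robot.finish_job(): hands the job in; it is judged then, once.
Trained networks look in the newest picture that a camera, given by its name, has taken for a name from the list of things; names that differ only in an ending like _2 or _b are one class to them, and where a whole thing is asked for, a point or a joint stands for the part that bears it (a point fixed in the world has none). Each returns a list of dicts, best first, with "confidence" (0 to 1); they miss things now and then, are a little off and sometimes report something else, mostly with a low value. They report only what shows in the picture. A call takes as long as a camera call.
- robot.masks_of(camera, name): "pixels" (420x560 bool, what is visible of it) and "extent" ([left, top, right, bottom] in pixels, round what is visible of it).
- robot.pinpoint(camera, name): "point" ([column, row] in pixels: a listed point, or the origin of a listed thing).
Readings, each from a call of its own:
- robot.current_clock(): time.
- robot.current_qpos(): joint angles.
- robot.current_dq(): joint speeds.
- robot.current_joint_torque(): joint torques, N m.
- robot.current_tool_pos(): TCP position.
- robot.current_tcp_rot(): TCP orientation.
- robot.current_ft_force(): force on the tool from outside, world axes, zero at the start.
- robot.current_moment(): the same for the moment, N m.
- robot.current_grip_width(): finger opening in m.
- robot.current_grip_force(): force on a finger pad.
Only numpy, scipy, OpenCV 4.12 (cv2) and the standard library are available. Lean on these libraries where they do the work, as an engineer would, in place of code of your own. Each camera call takes 0.05 s, during which the arm holds its last target. There are 200 camera calls.

## Task

The reagent in the yellow-capped bottle has failed its check. With a fingertip, without gripping it, flip that bottle's status tag right over on its hinge from green to red, toward the bottle, and press it down flat on its rests. Do not force the tag, leave the other two tags as they are, and do not pick up or shift the bottles or anything else on the bench.

Things in the scene. Friction and masses are not known exactly. Their poses are not given: they have to be found in the camera images.
- stand: Reagent stand, screwed down. White base plate x -30..93, y +-77, 8 mm thick; aluminium spine x -18..18, 52 high; hinge rod along y at x = 0, 60 above the bench, with three flip-over tags at y = +46, 0, -46. Beside each, at x = 72, a nest holds the bottle the tag belongs to. Origin on the bench under the rod's middle; x points from tags to bottles (to the right or back toward the robot), y along the rod, z up.
- tag_far (a joint): Angle (rad) of the far (+y of the stand) tag. 0: flat on the side away from the bottles, green up; pi/2: upright; 3.14: flipped over, flat on the bottles' side, red up. 0 and 3.14 are hard stops. Starts at 0 to 0.3. Stiff friction hinge (0.035 N m, about 0.8 to 1 N at the free edge): it stays at any angle where it is left.
- tag_mid (a joint): Angle (rad) of the middle tag. 0: flat on the side away from the bottles, green up; pi/2: upright; 3.14: flipped over, flat on the bottles' side, red up. 0 and 3.14 are hard stops. Starts at 0 to 0.3. Stiff friction hinge (0.035 N m, about 0.8 to 1 N at the free edge): it stays at any angle where it is left.
- tag_near (a joint): Angle (rad) of the near (-y of the stand) tag. 0: flat on the side away from the bottles, green up; pi/2: upright; 3.14: flipped over, flat on the bottles' side, red up. 0 and 3.14 are hard stops. Starts at 0 to 0.3. Stiff friction hinge (0.035 N m, about 0.8 to 1 N at the free edge): it stays at any angle where it is left.
- paddle_far: The far (+y of the stand) tag: plate 30 wide (y), 4 thick, reaching 50 from the hinge; free edge a round black bead 8 thick. One face green (white disc), one red (white bar). Origin on the hinge axis; own -x points to the free edge, +z out of the green face. At first it juts 20 past the base plate with free air below, so a slanted finger can get under the bead. 16 free between neighbours.
- paddle_mid: The middle tag: plate 30 wide (y), 4 thick, reaching 50 from the hinge; free edge a round black bead 8 thick. One face green (white disc), one red (white bar). Origin on the hinge axis; own -x points to the free edge, +z out of the green face. At first it juts 20 past the base plate with free air below, so a slanted finger can get under the bead. 16 free between neighbours.
- paddle_near: The near (-y of the stand) tag: plate 30 wide (y), 4 thick, reaching 50 from the hinge; free edge a round black bead 8 thick. One face green (white disc), one red (white bar). Origin on the hinge axis; own -x points to the free edge, +z out of the green face. At first it juts 20 past the base plate with free air below, so a slanted finger can get under the bead. 16 free between neighbours.
- edge_far (a point): Middle of the far (+y of the stand) tag's bead, 46 mm from the hinge axis.
- edge_mid (a point): Middle of the middle tag's bead, 46 mm from the hinge axis.
- edge_near (a point): Middle of the near (-y of the stand) tag's bead, 46 mm from the hinge axis.
- place_far (a point): Centre of the floor of the nest of the far (+y of the stand) tag, 72 mm from the hinge rod, 8 mm above the bench; collar 37 mm outside, 6 mm high.
- place_mid (a point): Centre of the floor of the nest of the middle tag, 72 mm from the hinge rod, 8 mm above the bench; collar 37 mm outside, 6 mm high.
- place_near (a point): Centre of the floor of the nest of the near (-y of the stand) tag, 72 mm from the hinge rod, 8 mm above the bench; collar 37 mm outside, 6 mm high.
- bottle_yellow: White dropper bottle with a yellow cap, 26 mm across, 70 mm high, loose, standing in one of the three nests (which one varies). Origin: centre of its underside.
- bottle_green_a: White dropper bottle with a green cap, 26 mm across, 70 mm high, loose, standing in one of the three nests (which one varies). Origin: centre of its underside.
- bottle_green_b: White dropper bottle with a green cap, 26 mm across, 70 mm high, loose, standing in one of the three nests (which one varies). Origin: centre of its underside.
- timer: White bench timer, 62 x 66 x 20 mm; loose, not part of the job. Origin: centre of its underside.
- tape_roll: Yellow roll of tape, 72 across and 19 high mm; loose, not part of the job. Origin: centre of its underside.

How it is judged:
By the outcome, as a careful person would: the job done as asked, in the order asked, and still so for the second after the job is handed in, with the robot touching nothing.
It also fails if it takes over 43 s, if anything falls off the work surface, if the arm or the gripper's body presses on something with over 40 N, if the wrist force passes 120 N, or if a joint passes its speed limit or range.

## Working session

There is one attempt and no reset: what is moved stays moved. The work goes in short steps, each a Python script; the robot and the scene stay as the last script left them, time stands still between calls to the robot, and variables do not carry over. Pictures are saved under pics/ and viewed, at most 10 in all, crops included, and the job is handed in when it is done.

```bash
mkdir -p pics; ls; python3 - <<'E'
from bench import robot
import cv2
for c in("scene","top"):
    cv2.imwrite(f"pics/{c}0.png",robot.get_image(c))
    m=robot.camera_model(c);print(c,m)
    for n in["stand","bottle_yellow","bottle_green_a","edge_far","edge_mid","edge_near","place_far","place_mid","place_near","timer","tape_roll","paddle_far","paddle_mid","paddle_near"]:
        print(n,[( [round(float(v)) for v in d["point"]],round(float(d["confidence"]),2)) for d in robot.pinpoint(c,n)[:3]])
print(robot.current_clock(), robot.current_tcp_rot())
E
```

```text
pics
scene {'camera_matrix': array([[475.67714493,   0.        , 287.74395259],
       [  0.        , 475.67714493, 206.0787573 ],
       [  0.        ,   0.        ,   1.        ]]), 'k1': 0.007972572417583248, 'R': array([[ 0.62239242, -0.78269175,  0.00461437],
       [-0.34576636, -0.28023103, -0.89549774],
       [ 0.70219178,  0.55575551, -0.44504215]]), 't': array([-0.22856669,  0.2273309 ,  0.93999437])}
stand [([253, 215], 0.72)]
bottle_yellow [([271, 223], 0.72)]
bottle_green_a [([260, 227], 0.78), ([284, 216], 0.69), ([283, 214], 0.52)]
edge_far [([257, 182], 0.45)]
edge_mid [([244, 192], 0.4), ([283, 213], 0.26)]
edge_near [([257, 226], 0.73), ([232, 191], 0.72), ([282, 215], 0.66)]
place_far [([284, 215], 0.87), ([233, 190], 0.54)]
place_mid [([270, 219], 0.83)]
place_near [([256, 223], 0.77)]
timer [([269, 220], 0.67)]
tape_roll [([200, 185], 0.46)]
paddle_far [([270, 192], 0.58)]
paddle_mid [([273, 220], 0.74), ([255, 192], 0.4)]
paddle_near [([242, 200], 0.54)]
top {'camera_matrix': array([[527.22811576,   0.        , 285.95903321],
       [  0.        , 527.22811576,
[... 367 characters left out ...]
_yellow [([270, 220], 0.57)]
bottle_green_a [([272, 207], 0.68), ([262, 235], 0.41)]
edge_far [([226, 197], 0.51)]
edge_mid [([223, 211], 0.69)]
edge_near [([224, 226], 0.52)]
place_far [([274, 204], 0.82), ([227, 195], 0.65), ([141, 198], 0.58)]
place_mid [([269, 223], 0.6)]
place_near [([267, 237], 0.79)]
timer [([421, 229], 0.87), ([269, 236], 0.19)]
tape_roll [([140, 195], 0.68)]
paddle_far [([246, 199], 0.56)]
paddle_mid [([245, 213], 0.81), ([225, 196], 0.5)]
paddle_near [([226, 194], 0.66), ([234, 230], 0.59), ([278, 203], 0.21)]
1.5 [[ 8.94785510e-01  4.46496237e-01  3.89247901e-05]
 [ 4.46496239e-01 -8.94785507e-01 -7.02970167e-05]
 [ 3.44198462e-06  8.02805243e-05 -9.99999997e-01]]
```

```bash
python3 - <<'E'
import cv2,numpy as np
a=cv2.imread("pics/scene0.png")[140:260,180:340];b=cv2.imread("pics/top0.png")[160:270,110:310]
a=cv2.resize(a,(640,480),interpolation=2);b=cv2.resize(b,(800,440),interpolation=2)
cv2.imwrite("pics/a.png",a);cv2.imwrite("pics/b.png",b)
E
```

```text
(no output)
```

View pics/a.png

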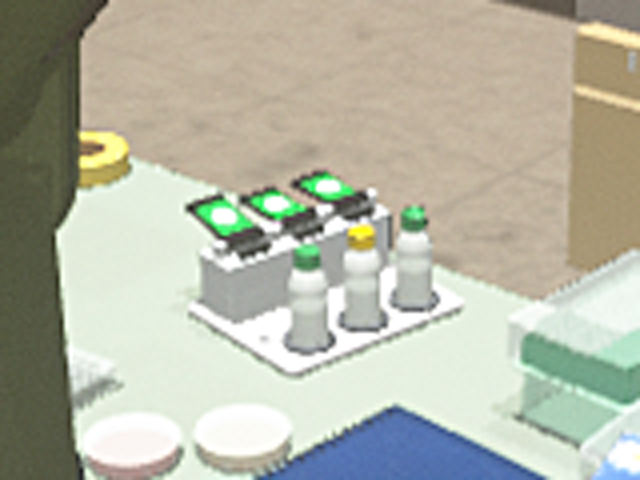

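View pics/b.png

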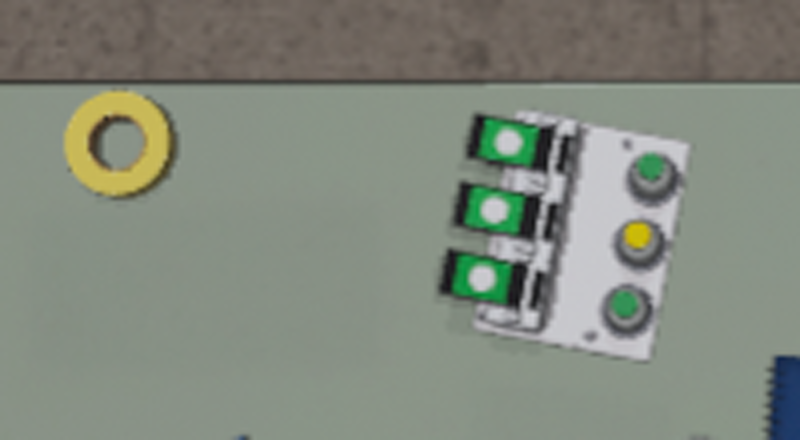

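View pics/scene0.png

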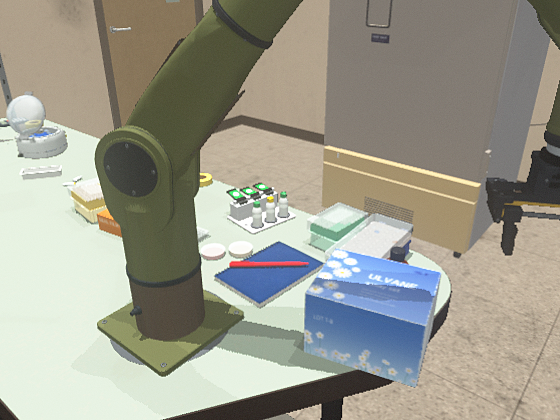

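The yellow bottle (top crop 637,235) is in the middle nest, and all three tags show green. Next I fit the stand pose and tag angles from the features in both crops.

```bash
cat > cam.py <<'E'
import numpy as np
from bench import robot
def proj(c,X):
    m=robot.camera_model(c);p=m["R"]@np.asarray(X).T+m["t"][:,None]
    s=p[:2]/p[2];s=s*(1+m["k1"]*(s**2).sum(0));K=m["camera_matrix"]
    return np.c_[K[0,0]*s[0]+K[0,2],K[1,1]*s[1]+K[1,2]]
def stand(p,L):
    c,s=np.cos(p[2]),np.sin(p[2])
    return np.asarray(L)@np.array([[c,s,0],[-s,c,0],[0,0,1]])+[p[0],p[1],0]
def bead(y,a): return [-.046*np.cos(a),y,.06+.046*np.sin(a)]
E
python3 - <<'E'
from cam import *
from scipy.optimize import least_squares
un=lambda a,o:(np.array(a,float)+.5)/4-.5+o
F=[[.072,.046,.078],[.072,0,.078],[.072,-.046,.078],[.093,.077,.008],[.093,-.077,.008]]
top=un([[652,164],[637,233],[625,302],[690,144],[650,360],[475,135],[459,207],[443,273]],[110,160])
sc=un([[413,210],[361,230],[307,249],[465,303],[293,375],[308,188],[254,205],[202,219]],[180,140])
def res(p):
    P=stand(p,F+[bead(y,a) for y,a in zip((.046,0,-.046),p[3:])])
    return np.r_[(proj("top",P)-top),(proj("scene",P)-sc)].ravel()
r=least_squares(res,[.45,.1,-1.7,.1,.1,.1],loss="soft_l1")
print(r.x,np.degrees(r.x[2:]));print(res(r.x).reshape(2,8,2).round(1))
p=r.x;np.save("pose.npy",p)
# IK trial: tool slant options
c,s=np.cos(p[2]),np.sin(p[2]);ex=np.array([c,s,0]);ey=np.array([-s,c,0]);ez=np.array([0,0,1])
for L in([-.07,0,.03],[-.05,0,.04],[-.02,0,.12],[0,0,.13],[.04,0,.09]):
  for t in(-20,0,20,40,50,60):
    z=np.cos(np.radians(t))*-ez+np.sin(np.radians(t))*ex
    o=[]
    for y in(ey,-ey,np.cross(z,ey),-np.cross(z,ey)):
      o.append(robot.inverse_kinematics(stand(p,[L])[0],np.c_[np.cross(y,z),y,z]) is not None)
    print(L,t,o)
E
```

```text
[ 0.44886343  0.18692987 -1.74896101 -0.12652695 -0.12170418 -0.05939061] [-100.20808461   -7.24946046   -6.97313577   -3.40283105]
[[[-0.8  0.3]
  [-0.3  0.4]
  [-0.5  0.5]
  [-0.1 -0.6]
  [-0.2  0.7]
  [ 0.1  1.1]
  [ 0.8  0. ]
  [ 1.2  0.5]]

 [[ 0.1 -0.4]
  [ 0.1 -0.7]
  [ 0.1 -0.5]
  [ 0.3 -1.6]
  [-0.2 -2. ]
  [ 0.1 -0.2]
  [ 0.9 -0.3]
  [ 0.7 -0.3]]]
[-0.07, 0, 0.03] -20 [True, True, True, True]
[-0.07, 0, 0.03] 0 [True, True, True, True]
[-0.07, 0, 0.03] 20 [True, True, True, True]
[-0.07, 0, 0.03] 40 [True, True, True, True]
[-0.07, 0, 0.03] 50 [True, True, True, True]
[-0.07, 0, 0.03] 60 [True, True, True, True]
[-0.05, 0, 0.04] -20 [True, True, True, True]
[-0.05, 0, 0.04] 0 [True, True, True, True]
[-0.05, 0, 0.04] 20 [True, True, True, True]
[-0.05, 0, 0.04] 40 [True, True, True, True]
[-0.05, 0, 0.04] 50 [True, True, True, True]
[-0.05, 0, 0.04] 60 [True, True, True, True]
[-0.02, 0, 0.12] -20 [True, True, True, True]
[-0.02, 0, 0.12] 0 [True, True, True, True]
[-0.02, 0, 0.12] 20 [True, True, True, True]
[-0.02, 0, 0.12] 40 [True, True, True, True]
[-0.02, 0, 0.12] 50 [True, True, True, True]
[-0.02, 0, 0.12] 60 [True, True, True, True]
[0, 0, 0.13] -20 [True, True, True, True]
[0, 0, 0.13] 0 [True, True, True, True]
[0, 0, 0.13] 20 [True, True, True, True]
[0, 0, 0.13] 40 [True, True, True, True]
[0, 0, 0.13] 50 [True, True, True, True]
[0, 0, 0.13] 60 [True, True, True, True]
[0.04, 0, 0.09] -20 [True, True, True, True]
[0.04, 0, 0.09] 0 [True, True, True, True]
[0.04, 0, 0.09] 20 [True, True, True, True]
[0.04, 0, 0.09] 40 [True, True, True, True]
[0.04, 0, 0.09] 50 [True, True, True, True]
[0.04, 0, 0.09] 60 [True, True, True, True]
```

```bash
cat > mv.py <<'E'
from cam import *
import cv2
p=np.load("pose.npy");SY=1
def R(t):
    t=np.radians(t);c,s=np.cos(p[2]),np.sin(p[2]);ex=np.array([c,s,0]);y=SY*np.array([-s,c,0])
    z=np.sin(t)*ex-np.array([0,0,np.cos(t)]);return np.c_[np.cross(y,z),y,z]
W=lambda x,z:stand(p,[[x,0,z]])[0]
def go(x,z,t,v=.1):
    robot.servo_line(W(x,z),v=v,frame=R(t))
    f=robot.current_ft_force();print(f"{x:.3f} {z:.3f} t{t:.0f} F",f.round(1),"clk",round(robot.current_clock(),1));return f
def side(a,t,gap=0,over=.010):   # finger's upper side on the bead at tag angle a
    A,T=np.radians([a,t]);return(-.046*np.cos(A)-(.013+gap)*np.cos(T)+over*np.sin(T),
      .06+.046*np.sin(A)-(.013+gap)*np.sin(T)-over*np.cos(T),t)
def snap(n,c="top",box=(160,270,110,310)):
    i=robot.get_image(c)[box[0]:box[1],box[2]:box[3]];cv2.imwrite(f"pics/{n}.png",cv2.resize(i,None,fx=4,fy=4,interpolation=2))
E
python3 - <<'E'
import mv;from mv import *
for s in(1,-1):
    mv.SY=s
    for x,z,t in[(-.15,.2,60),side(0,60),side(90,6),(.038,.064,0)]: print(s,np.round(robot.inverse_kinematics(W(x,z),R(t))))
E
```

```text
1 [-56.  70.   7.  49.  21. 115. -61.]
1 [-55.  74.  11.  71.  18.  88. -66.]
1 [-27.  42.  -8. 114.  20.  30. -62.]
1 [-21.  43.  -5. 123.  14.  14. -49.]
-1 [-50.  70. -11.  49.  32. 119. 111.]
-1 [-31.  81. -48.  70.  55. 115.  83.]
-1 [  5.  60. -72. 113.  65.  70.  73.]
-1 [ 14.  62. -72. 122.  73.  62.  71.]
```

```bash
python3 - <<'E'
from mv import *
robot.servo_line([.279,-.559,.40],v=.3)
robot.command_gripper(0)
x,z,t=side(0,58,gap=.008)
xr,zr=x-.05*np.sin(np.radians(t)),z+.05*np.cos(np.radians(t))
robot.move_ptp(W(xr-.06,zr+.12),R(t));print(robot.current_clock())
go(xr,zr,t,.15)
print(robot.current_qpos().round(), robot.current_clock())
snap("c1");snap("c2","scene",(130,250,180,340))
E
```

```text
7.05
-0.091 0.063 t58 F [0.5 0.7 0.4] clk 8.1
[-47.  74. -12.  63.  32. 101. -77.] 8.0917
```

View pics/c1.png

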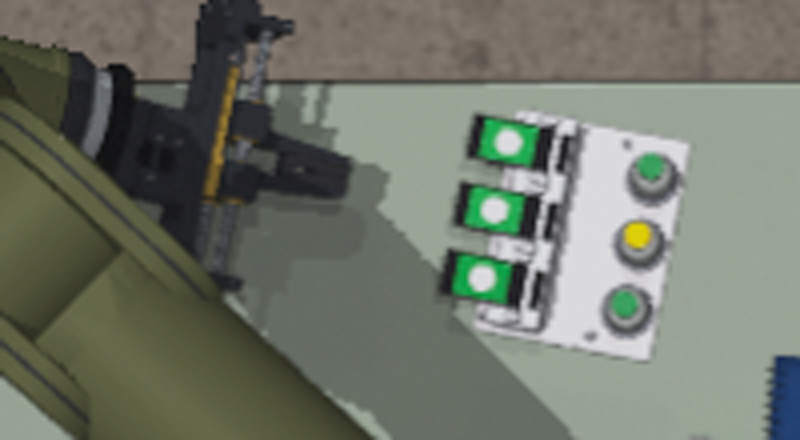

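View pics/c2.png

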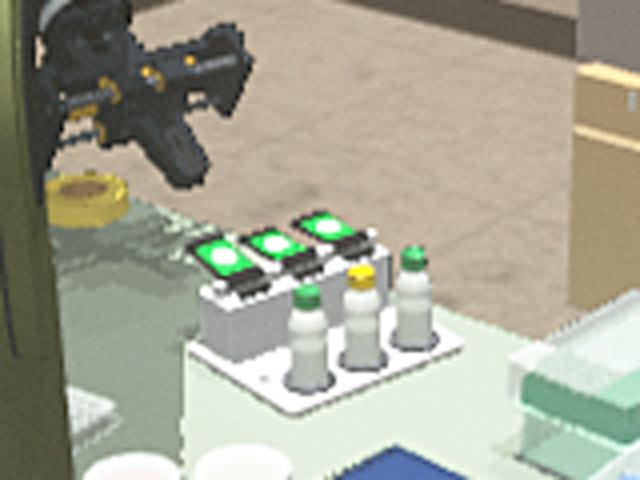

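```bash
python3 - <<'E'
from mv import *
t=robot.current_tool_pos();print(t,robot.current_tcp_rot()-R(58),robot.current_clock())
x,z,_=side(0,58,gap=.008);print("cmd",W(x-.05*np.sin(np.radians(58)),z+.05*np.cos(np.radians(58))))
for c,o in(("top",[110,160]),("scene",[180,130])):print((proj(c,[t])-o+.5)*4-.5)
E
```

```text
[0.46535647 0.27747411 0.06404006] [[ 1.04189857e-03  3.58556652e-05  8.92107367e-04]
 [ 1.59530901e-03  2.02088769e-04  9.56044963e-04]
 [ 1.09931460e-03  1.00573045e-03 -1.75427275e-03]] 8.1917
cmd [0.46499968 0.27653883 0.06338776]
[[391.27476847 192.64010619]]
[[219.54275539 211.96004589]]
```

```bash
python3 - <<'E'
from mv import *
snap("d1");snap("d2","scene",(130,250,180,340))
a=cv2.imread("pics/d1.png")[:,:500];b=cv2.imread("pics/d2.png")
print([float(np.abs(cv2.imread(f"pics/c{i}.png").astype(int)-cv2.imread(f"pics/d{i}.png")).mean()) for i in(1,2)])
o=np.zeros((480,800,3),np.uint8);o[:440,:400]=a[:,100:500];o[:440,400:]=b[20:460,0:400];cv2.imwrite("pics/d.png",o)
print(robot.current_tool_pos(),robot.current_grip_width())
E
```

```text
[0.6534090909090909, 1.6611599392361112]
[0.46526685 0.27721568 0.06391129] 0.00037250402956440557
```

View pics/d.png

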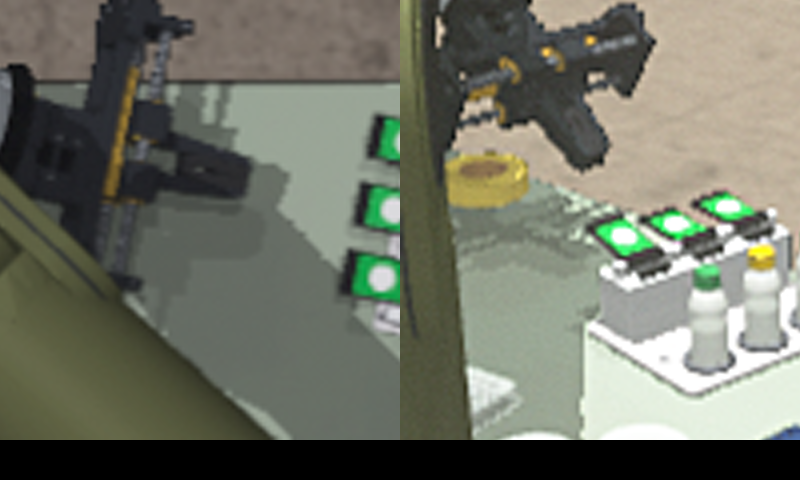

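```bash
python3 - <<'E'
from mv import *
from scipy.optimize import least_squares
un=lambda a,o:(np.array(a,float)+.5)/4-.5+o
t=robot.current_tool_pos();z=robot.current_tcp_rot()[:,2]
A=un([345,178],[110,160]);B=un([188,180],[180,130])
f=lambda X:np.r_[(proj("top",[X])[0]-A),(proj("scene",[X])[0]-B)]
r=least_squares(f,t);print(r.x,f(r.x),r.x-t,robot.current_tcp_rot().T@(r.x-t))
for k in(0,.02,.04,.064,.1):
  X=t-k*z;print(k,((proj("top",[X])-[110,160]+.5)*4-.5).round(),((proj("scene",[X])-[180,130]+.5)*4-.5).round())
E
```

```text
[0.47046165 0.3077602  0.07984068] [-0.91323153  0.91925957  1.46841586 -0.04530274] [0.0051948  0.03054452 0.01592938] [ 0.00296172 -0.00028053 -0.03471093]
0 [[392. 193.]] [[220. 212.]]
0.02 [[364. 186.]] [[206. 192.]]
0.04 [[336. 179.]] [[192. 172.]]
0.064 [[301. 171.]] [[175. 148.]]
0.1 [[248. 158.]] [[150. 113.]]
```

```bash
python3 - <<'E'
from mv import *
Y=np.array([.4465,-.8948,0]);X=np.array([.279,-.559,.206])
for k in(0,.033):
  print(k,[proj("scene",[X+s*Y*.052+[0,0,k]])[0].round() for s in(1,0,-1)])
i=cv2.imread("pics/scene0.png")[130:270,460:560];cv2.imwrite("pics/g.png",cv2.resize(i,None,fx=4,fy=4,interpolation=2))
E
```

```text
0 [array([574., 277.]), array([537., 273.]), array([501., 269.])]
0.033 [array([580., 259.]), array([542., 255.]), array([505., 251.])]
```

View pics/g.png

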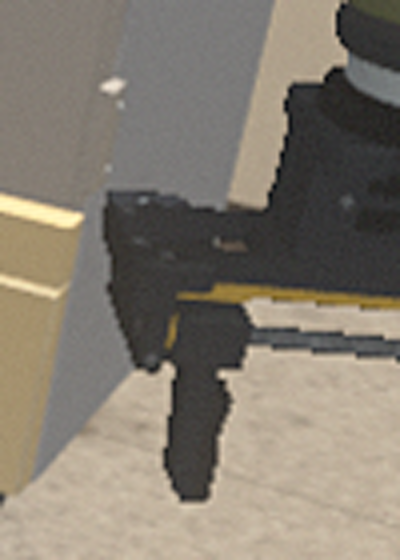

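The picture shows the real fingertip about 28 mm short of the reported TCP, both here and at the start pose. I'll allow for that and move in with force checks.

```bash
cat >> mv.py <<'E'
K=.028   # true tip lies K behind the reported TCP (seen in both cameras)
def tip(x,z,t,v=.08):
    T=np.radians(t);return go(x+K*np.sin(T),z-K*np.cos(T),t,v)
E
python3 - <<'E'
from mv import *
f0=robot.current_ft_force();x,z,t=side(0,58,gap=.008);T=np.radians(t)
for r in(.02,.01,0):
    f=tip(x-r*np.sin(T),z+r*np.cos(T),t)
    if np.linalg.norm(f-f0)>3: print("STOP");break
else:
    for g in(.004,0,-.003):
        f=tip(*side(0,58,gap=g),v=.03)
        if np.linalg.norm(f-f0)>6: print("STOP");break
snap("e1");snap("e2","scene",(130,250,180,340))
a=cv2.imread("pics/e1.png");b=cv2.imread("pics/e2.png")
o=np.zeros((440,800,3),np.uint8);o[:,:400]=a[:,200:600];o[:,400:]=b[20:460,50:450];cv2.imwrite("pics/e.png",o)
E
```

```text
-0.042 0.033 t58 F [ 0.1  0.2 -0.4] clk 9.2
-0.033 0.027 t58 F [0.2 0.5 0.3] clk 9.4
-0.025 0.022 t58 F [ 0.3 -0.   0.8] clk 9.7
-0.023 0.025 t58 F [ 0.2  0.1 -0.8] clk 10.0
-0.021 0.029 t58 F [-0.5  0.6 -0.9] clk 10.3
-0.019 0.031 t58 F [-0.1  0.7  0.1] clk 10.5
```

View pics/e.png

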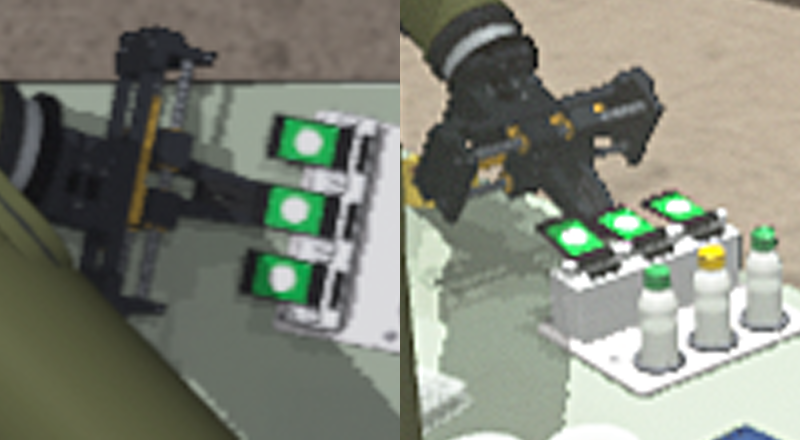

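The finger now sits under the middle tag's bead (e.png left half, about 265,205) with almost no force showing. Now I sweep.

```bash
python3 - <<'E'
from mv import *
f0=np.array([.2,.3,0])
for a in range(8,129,12):
    f=tip(*side(a,58-.6*a,gap=-.001),v=.06)
    if np.linalg.norm(f-f0)>8: print("STOP",a);break
snap("h1");snap("h2","scene",(130,250,180,340))
a=cv2.imread("pics/h1.png");b=cv2.imread("pics/h2.png")
o=np.zeros((440,800,3),np.uint8);o[:,:400]=a[:,250:650];o[:,400:]=b[20:460,50:450];cv2.imwrite("pics/h.png",o)
E
```

```text
-0.022 0.034 t53 F [ 0.8 -0.4  0.3] clk 10.9
-0.024 0.041 t46 F [-0.  -0.3  0.5] clk 11.2
-0.025 0.047 t39 F [-0.1 -0.1 -0.2] clk 11.4
-0.023 0.053 t32 F [0.7 0.3 0.8] clk 11.7
-0.021 0.059 t24 F [-0.1 -0.2 -0.1] clk 12.0
-0.017 0.063 t17 F [ 0.4  0.5 -0.7] clk 12.3
-0.013 0.066 t10 F [-0.4  0.6 -0.7] clk 12.5
-0.009 0.067 t3 F [0.  0.8 0. ] clk 12.8
-0.004 0.068 t-4 F [ 0.4  0.8 -0.6] clk 13.1
0.001 0.067 t-12 F [ 0.2  0.3 -0.2] clk 13.4Traceback (most recent call last):
  File "<stdin>", line 4, in <module>
  File "mv.py", line 18, in tip
    T=np.radians(t);return go(x+K*np.sin(T),z-K*np.cos(T),t,v)
                           ~~^^^^^^^^^^^^^^^^^^^^^^^^^^^^^^^^^
  File "mv.py", line 9, in go
    robot.servo_line(W(x,z),v=v,frame=R(t))
    ~~~~~~~~~~~~~~~~^^^^^^^^^^^^^^^^^^^^^^^
bench.MotionError: the arm cannot follow that straight line within its joint ranges
```

```bash
python3 - <<'E'
from mv import *
snap("h1");snap("h2","scene",(130,250,180,340))
a=cv2.imread("pics/h1.png");b=cv2.imread("pics/h2.png")
o=np.zeros((440,800,3),np.uint8);o[:,:400]=a[:,350:750];o[:,400:]=b[20:460,50:450];cv2.imwrite("pics/h.png",o)
print(robot.current_qpos().round())
E
```

```text
[ -6.  45. -24. 125.  48.   9. -80.]
```

View pics/h.png

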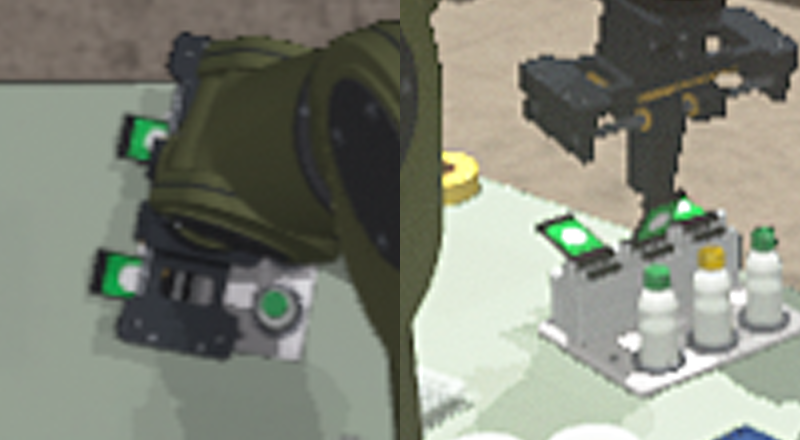

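```bash
python3 - <<'E'
from mv import *
t=robot.current_tool_pos();R0=robot.current_tcp_rot()
q=lambda X:(((proj("scene",X)-[180,130]+.5)*4-.5)+[350,-20]).round()
for a in(50,60,70,80,90,100,110,116):
    A=np.radians(a);L=[[-.046*np.cos(A),y,.06+.046*np.sin(A)] for y in(-.015,.015)];print(a,q(stand(p,L)).tolist())
print("hinge",q(stand(p,[[0,-.015,.06],[0,.015,.06]])).tolist(),"tip",q([t-K*R0[:,2]]),"tcp",q([t]))
E
```

```text
50 [[602.0, 184.0], [636.0, 173.0]]
60 [[607.0, 181.0], [642.0, 170.0]]
70 [[614.0, 179.0], [648.0, 168.0]]
80 [[620.0, 180.0], [655.0, 169.0]]
90 [[627.0, 182.0], [662.0, 171.0]]
100 [[634.0, 187.0], [669.0, 176.0]]
110 [[641.0, 193.0], [676.0, 182.0]]
116 [[645.0, 198.0], [680.0, 186.0]]
hinge [[629.0, 243.0], [663.0, 231.0]] tip [[649. 194.]] tcp [[645. 228.]]
```

```bash
python3 - <<'E'
import cv2
i=cv2.imread("pics/h2.png")[200:320,220:420];cv2.imwrite("pics/i.png",cv2.resize(i,(800,480),interpolation=2))
E
```

```text
(no output)
```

View pics/i.png

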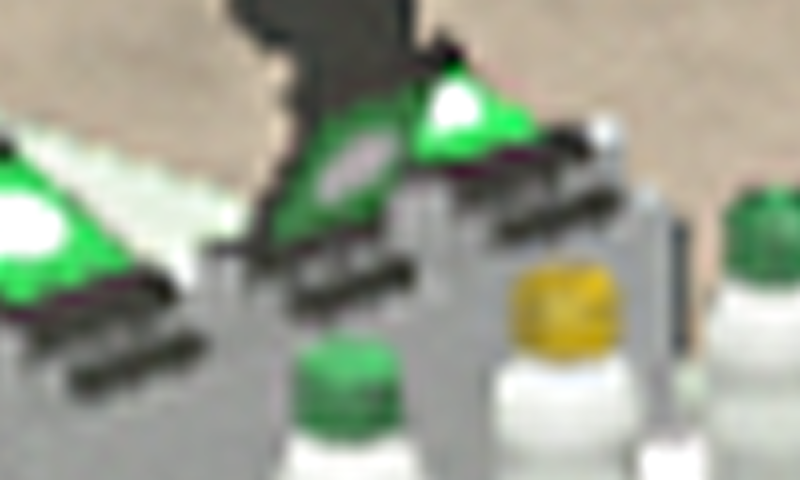

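The tag leans past upright, roughly 118–120°, with its bead at the fingertip. From here I back off, lift, and press it down from above with a vertical finger, watching the force.

```bash
python3 - <<'E'
from mv import *
x,z,t=side(116,-11.6,gap=.009)
tip(x,z,t)
tip(x,.130,0,.12)
B=lambda a:(-.046*np.cos(np.radians(a)),.06+.046*np.sin(np.radians(a)))
bx,bz=B(118);tip(bx-.003,.125,0,.12)
f0=robot.current_ft_force()
for a in(118,130,140,150,160,170):
    bx,bz=B(a);f=tip(bx-.003-.006*(a-118)/60,bz+.004,0,.06)
    if abs(f[2]-f0[2])>6: print("STOP",a);break
else:
  for h in np.arange(.066,.0545,-.0015):
    f=tip(.037,h,0,.03);robot.wait(.1)
    m=np.mean([robot.current_ft_force()[2] for _ in range(5)])-f0[2];print(h,m)
    if m>3.5: break
print(robot.current_tool_pos(),robot.current_clock())
E
```

```text
-0.009 0.069 t-12 F [ 0.4 -0.7  0.9] clk 13.8
-0.003 0.102 t0 F [ 0.3 -0.1 -0.5] clk 14.2
0.019 0.097 t0 F [-0.1 -0.9  0.3] clk 14.6
0.019 0.077 t0 F [-0.   0.4  0.6] clk 15.1
0.025 0.071 t0 F [ 0.4  0.9 -0.4] clk 15.3
0.030 0.066 t0 F [0.2 0.2 0.7] clk 15.6
0.034 0.059 t0 F [ 0.2  0.8 -0. ] clk 15.9
0.036 0.052 t0 F [ 0.6  0.1 -0.4] clk 16.2
0.037 0.044 t0 F [ 0.1 -0.1  0.1] clk 16.5
0.037 0.038 t0 F [ 0.3 -0.5 -0.5] clk 16.8
0.066 -0.7931137355863362
0.037 0.037 t0 F [ 0.1 -1.   0.3] clk 17.2
0.0645 -0.5381070894997999
0.037 0.035 t0 F [ 0.1  0.1 -0.2] clk 17.5
0.063 0.7277471139682806
0.037 0.034 t0 F [-0.1  0.2  0.2] clk 17.9
0.0615 -0.49810629457547784
0.037 0.032 t0 F [ 0.4 -0.7 -0.5] clk 18.2
0.06 -0.4168321909303086
0.037 0.030 t0 F [0.5 0.1 3.1] clk 18.6
0.058499999999999996 3.1753980457572135
0.037 0.029 t0 F [-1.7  0.1 11.2] clk 18.9
0.056999999999999995 10.169484734409464
[0.44255522 0.15078099 0.02962894] 19.0083
```

```bash
python3 - <<'E'
from mv import *
tip(.037,.13,0,.1);tip(.0,.25,0,.25)
x=W(-.16,.30);robot.move_ptp(x,R(30))
print(robot.current_clock())
for c in("top","scene"):
    i=robot.get_image(c);h=cv2.cvtColor(i,cv2.COLOR_BGR2HSV)
    red=((h[...,0]<8)|(h[...,0]>172))&(h[...,1]>120)&(h[...,2]>70)
    for a in(150,160,170,175,180):
        A=np.radians(a);q=np.array([[-r*np.cos(A)-.0025*-np.sin(A)*0,y,.06+r*np.sin(A)+.002] for y in(-.015,.015) for r in(.008,.042)])
        print(c,a,"face corners",proj(c,stand(p,q)).round(1).tolist())
    q=proj(c,stand(p,[[.025,0,.06]]))[0];y,xx=np.nonzero(red);k=np.hypot(xx-q[0],y-q[1])<14
    print(c,"red n",k.sum(),"range",xx[k].min() if k.any() else 0,xx[k].max() if k.any() else 0,y[k].min() if k.any() else 0,y[k].max() if k.any() else 0)
    print([(d["point"],d["confidence"]) for d in robot.pinpoint(c,"edge_mid")[:2]],[(d["point"],d["confidence"]) for d in robot.pinpoint(c,"bottle_yellow")[:1]])
    b=(160,270,150,300) if c=="top" else (150,260,180,330)
    cv2.imwrite(f"pics/f_{c}.png",cv2.resize(i[b[0]:b[1],b[2]:b[3]],None,fx=4,fy=4,interpolation=2))
print(robot.current_tool_pos())
E
```

```text
0.037 0.102 t0 F [ 0.2 -0.2 -0.6] clk 19.9
0.000 0.222 t0 F [-0.2  0.4  0.5] clk 20.5
21.45
top 150 face corners [[243.3, 220.0], [253.9, 221.3], [245.4, 208.8], [256.1, 209.9]]
top 160 face corners [[243.5, 220.1], [255.3, 221.8], [245.7, 208.9], [257.4, 210.5]]
top 170 face corners [[243.7, 220.2], [256.1, 222.2], [245.8, 209.0], [258.2, 210.9]]
top 175 face corners [[243.8, 220.2], [256.4, 222.3], [245.9, 209.0], [258.5, 211.1]]
top 180 face corners [[243.8, 220.2], [256.5, 222.5], [245.9, 209.1], [258.6, 211.3]]
top red n 106 range 244 258 210 221
[([257.2, 215.1], 0.65), ([266.8, 221.2], 0.34)] [([267.1, 219.8], 0.67)]
scene 150 face corners [[250.9, 194.3], [257.3, 192.1], [259.4, 191.3], [266.0, 189.1]]
scene 160 face corners [[251.1, 194.8], [258.1, 194.7], [259.6, 191.8], [266.7, 191.6]]
scene 170 face corners [[251.2, 195.2], [258.6, 197.2], [259.7, 192.3], [267.2, 194.2]]
scene 175 face corners [[251.2, 195.5], [258.7, 198.5], [259.7, 192.5], [267.3, 195.4]]
scene 180 face corners [[251.2, 195.7], [258.8, 199.7], [259.7, 192.7], [267.4, 196.7]]
scene red n 39 range 253 266 193 200
[([200.1, 180.1], 0.69), ([257.1, 227.3], 0.66)] [([270.4, 220.9], 0.57)]
[0.4780106  0.34278962 0.30032334]
```

```bash
python3 - <<'E'
from mv import *
def blobs(i):
    h=cv2.cvtColor(i,cv2.COLOR_BGR2HSV)[150:270,200:310];o=[]
    for lo,hi,s in((50,85,100),(22,32,150)):
        n,_,st,ce=cv2.connectedComponentsWithStats(((h[...,0]>=lo)&(h[...,0]<=hi)&(h[...,1]>s)).astype(np.uint8))
        o+=[(ce[k].round(1).tolist(),int(st[k,4])) for k in range(1,n) if st[k,4]>8]
    return o
print(blobs(cv2.imread("pics/top0.png")));print(blobs(robot.get_image("top")))
E
```

```text
[([36.6, 45.0], 106), ([72.4, 51.3], 29), ([33.3, 62.0], 110), ([30.0, 79.0], 113), ([65.7, 85.5], 30), ([68.8, 68.3], 32)]
[([36.7, 45.0], 107), ([72.4, 51.3], 29), ([30.0, 79.2], 111), ([65.8, 85.7], 25), ([68.8, 68.3], 32)]
```

The other two tags and all three bottles are where they started. The middle tag is red side up and flat.

```bash
python3 -c "
from bench import robot
print(robot.finish_job())"
```

```text
the job is handed in; nothing more can be done
None
```

I flipped the yellow-capped bottle's tag (the middle one) from green to red, pressed it flat on its rests with about 10 N, and handed the job in at about 21.5 s; the top camera shows the other two tags and all three bottles unmoved.

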